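Ready the ingredient carousel

ROBOT

A 6-joint arm with a two-finger parallel gripper is mounted at the origin on a cart in front of the work surface, level with it; the furniture and walls round the work are solid. World frame = base frame: x ahead of the robot, y to its left, z up, the work surface at z = 0. Lengths are in m, angles in rad, forces in N, time in s.
With the tool pointing down it reaches from about 0.225 to 0.875 m from the base axis. Payload 3.4 kg.
Tool frame: the origin (TCP) lies on the centre line of the jaws, within the pads' length; the fingertips stand 19 mm ahead of it and the grasp point (between the pads) is the TCP (nose_length is the distance from the TCP to the fingertips, in m); z points along the fingers, y is the direction in which the jaws open and shut (so a half turn about z gives the same grasp; the last joint's range is limited). The gripper opens to 85 mm and grips with 20 to 120 N. Pads are 22 mm wide; open, the fingers measure 114 mm over their backs; the gripper's body (76 mm by 85 mm) begins 54 mm behind the grasp point. The pads swing forward as they close: fully open they stand 13 mm farther back than shut.
Start: joints at [-1.333, 0.276, 1.505, -0, 1.361, -0.121], TCP at [0.202, -0.538, 0.25] pointing down, gripper open.
Joint ranges: [-2.89, 2.89], [-0.75, 2.08], [0.22, 2.7], [-1.18, 4.32], [0.11, 2.71], [-2.7, 2.7]. Speed limits (rad/s): [2.57, 2.57, 3.14, 3.14, 3.14, 3.14].

INTERFACE

Orientations are given as a unit quaternion [w, x, y, z].
In Python, from rig import * gives the robot as it stands.
- The arm moves only by the shell command python3 -m jog 'ROWS' [OPENING] [FORCE]. ROWS is JSON, one flat list of numbers, 6 for each row, row after row: the shift along the tool's x, y, z in mm, then the turn, a rotation vector about the tool's x, y, z in degrees. In form: [tx, ty, tz, wx, wy, wz, tx, ty, tz, wx, wy, wz, ...]. A call has 1 to 10 rows; each row is the pose to reach, as a shift and turn from the pose commanded when the call began, along the tool's axes at that moment; what a row does not reach only later rows make up. A row lasts 1/8 s, in which the tool goes at most 62.5 mm and 10.7 degrees, less where a joint would pass 70% of its speed; a pose out of reach is approached as far as the arm can. A call with a gripper value outside its range is refused whole. OPENING is the closure, from 0 (fully open) to 1 (shut), set as the call begins (- or left out, the last holds). The fingers move at their own pace and stop on an object; FORCE is the grip in N (left out, the last holds). Time passes only in rows, so rows that repeat a pose let the fingers close. It gives the time, the measured TCP pose, the force and the opening at its end, in the units of the state.
- get_state(): the state, without advancing time (a new reading comes with each control period).
- get_image(name): name is "scene" or "top" or "wrist"; returns a dict with "frame" (480x640x3 uint8, red, green, blue), "camera_matrix" (3x3 intrinsics, pixels), "k1" (the pictures are not rectified: a ray, as slopes to the right and down, at radius r is drawn at 1 + k1 r^2 times it, then the intrinsics apply), "rvec" (rotation vector, rad) and "tvec" (3), from world to camera coordinates, as OpenCV has them. Camera axes: x right, y down, z forward; pixel columns grow to the right and rows downward; lengths in m; the calibration is good to about 2 mm. A picture is of the moment at which its call begins. There is no depth.
- sign_off(): hands the job in, once; it reports no verdict.
The state is a dict: "clock": time; "qpos": joint angles; "qd": joint speeds; "effort": joint torques, N m; "position": TCP position; "ee_rot": TCP orientation; "contact_force": force on the tool from outside, world axes, zero at the start; "moment": the same for the moment, N m; "width": finger opening in m.
Only numpy, scipy, OpenCV 4.12 (cv2) and the standard library are available. Lean on these libraries where they do the work, as an engineer would, in place of code of your own. Each camera call takes 0.05 s, during which the arm holds its last target.

TASK

Get the ingredient carousel ready for scooping: swing the flat blue cover sideways round its pivot screw until the round port in the steel plate is fully uncovered, and turn the white drum by its upright red post until it sits in its detent, with the red cup under the port and the red post in front of the red mark. Leave the cover open and leave the two tubs and the flour shaker where they stand.

Things in the scene. Friction and masses are not known exactly. Their poses are not given: they have to be found in the camera images.
- carousel: Ingredient carousel, fixed to the table. Origin on the table at the drum's vertical axis; z up, its own -x points from the axis through port and red mark (roughly to the robot), +x to the low detent block at the back (177 mm from the axis, 28 mm high). Steel top plate, 150 mm (x) by 130 mm (y), centred on the axis, top at 62 mm, stands over the drum on a central post.
- port (a point): Centre of the round port, 50 mm in diameter, in the top plate, at the height of its top face (62 mm), 42 mm from the drum's axis along the carousel's own -x.
- pivot (a point): Pivot of the cover on the top plate (dark slotted screw, top at 73 mm), at [22, 30] mm in the carousel's own x, y. The cover turns about the vertical through this point.
- cover_knob (a point): Top centre of the black upright knob on the blue cover: 18 mm in diameter, top at height 106 mm, free from 71 mm up; 70.7 mm from the pivot, at the middle of the cover's round end. The cover is a flat 5 mm plate (top at 68 mm), its round end 62 mm in diameter, its neck 36 mm wide. Moves with the cover.
- cover (a joint): Angle of the cover, rad: 0 = centred over the port, knob right above the port's centre (a stop), growing counter-clockwise seen from above as it opens, to a stop at 1.5. The port is just clear from 0.81 on. Friction holds it where it is left; about 1 N at the knob moves it.
- drum_post (a point): Top centre of the upright red post on the white drum: 18 mm in diameter, top at height 112 mm, red grip from 50 mm up; 115 mm from the drum's axis. The drum is 260 mm in diameter, its upper face 22 mm high; the red cup stands between post and axis. Moves with the drum.
- drum (a joint): Angle of the drum, rad, counter-clockwise from above: 0 = in the detent, post on the carousel's own -x, red cup under the port. Starts negative (post left of the mark seen from the robot); stops at -1.35 and 1.35. About 0.5 N at the post turns it, up to 8 N over the two bumps (tops 0.06 rad either side of 0, felt to 0.11) that meet a spring plunger; between them friction may hold it off 0.
- shaker: Steel flour shaker, 72 mm in diameter, 88 mm tall, standing loose; origin at the centre of its underside. Bystander.
- blue_tub: White tub with blue lid, 73 mm in diameter, 47 mm tall, loose; origin at the centre of its underside. Bystander.
- red_tub: White tub with red lid, 61 mm in diameter, 42 mm tall, loose; origin at the centre of its underside. Bystander.

How it is judged:
At the end, for the whole second after the job is handed in: The cover stands at 0.83 rad or more, so that it covers no part of the port; the drum rests in its detent, within 0.1 rad of 0 (red post in front of the red mark, red cup under the port); cover and drum are at rest (value of joint cover above 0.83 rad and value of joint drum between -0.1 and 0.1 rad and velocity of joint cover between -0.05 and 0.05 rad/s and velocity of joint drum between -0.05 and 0.05 rad/s); the robot touches nothing.
It fails at once if the flour shaker or a tub is shifted by more than 20 mm (distance of any of shaker, blue_tub, red_tub from where it was at the start of the episode above 0.02 m).
It also fails if it takes over 45 s, if anything falls off the work surface, if the arm or the gripper's body presses on something with over 40 N, if the wrist force passes 120 N, or if a joint passes its speed limit or range.

## Working session

There is one attempt and no reset: what is moved stays moved. The work goes in short steps, Python scripts to look and compute and a shell command to move; the robot and the scene stay as the last step left them, time stands still between calls to the robot, and variables do not carry over. Pictures are saved under pics/ and viewed, and the job is handed in when it is done.

```bash
mkdir -p pics; ls
python3 - <<'E'
from rig import *
import cv2
for n in ["scene","top","wrist"]:
    d=get_image(n); cv2.imwrite(f"pics/{n}0.png",d["frame"][:,:,::-1])
    print(n,d["camera_matrix"],d["k1"],d["rvec"],d["tvec"])
print(get_state())
E
```

```text
pics
scene [[470.05038443   0.         323.27231794]
 [  0.         470.05038443 241.14018381]
 [  0.           0.           1.        ]] -0.028500494206954042 [ 0.82855489 -2.49646472  1.18257961] [0.4285779  0.21286858 0.90535026]
top [[606.37631041   0.         314.19511228]
 [  0.         606.37631041 242.7123468 ]
 [  0.           0.           1.        ]] 0.0569276118780931 [ 2.21053559 -2.15321934  0.09202529] [0.04093404 0.47133074 1.30736371]
wrist [[379.28951121   0.         317.72340164]
 [  0.         379.28951121 239.39759971]
 [  0.           0.           1.        ]] -0.05188486117658622 [-2.35250411  1.63187319  0.26944971] [-0.57410646 -0.04111946  0.380922  ]
{'clock': 0.15, 'qpos': array([-1.33298389e+00,  2.76453965e-01,  1.50580099e+00,  6.04490483e-06,
        1.36071891e+00, -1.20980510e-01]), 'qd': array([-1.13260969e-03, -3.35988552e-03, -3.95536964e-03,  1.20442576e-04,
        4.07060839e-04,  1.23537906e-05]), 'effort': array([ 8.56692386e-04, -4.17145264e+01, -2.46032202e+01, -1.51556310e-04,
        7.63087504e-03,  1.63511935e-06]), 'position': array([ 0.20183144, -0.53803587,  0.24965247]), 'ee_rot': array([-6.89601502e-04,  9.83951441e-01,  1.78435102e-01, -3.73690040e-05]), 'contact_force': array([ 0.12774135,  0.85497222, -0.41367057]), 'moment': array([0.03250458, 0.04262217, 0.01361831]), 'width': 0.0851368895498941}
```

View pics/top0.png

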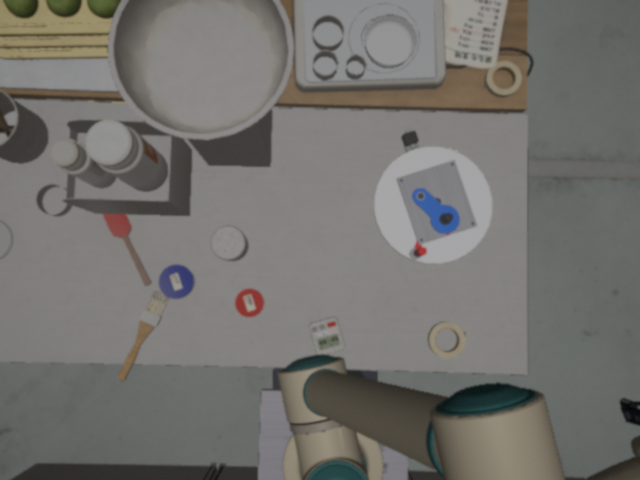

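View pics/scene0.png

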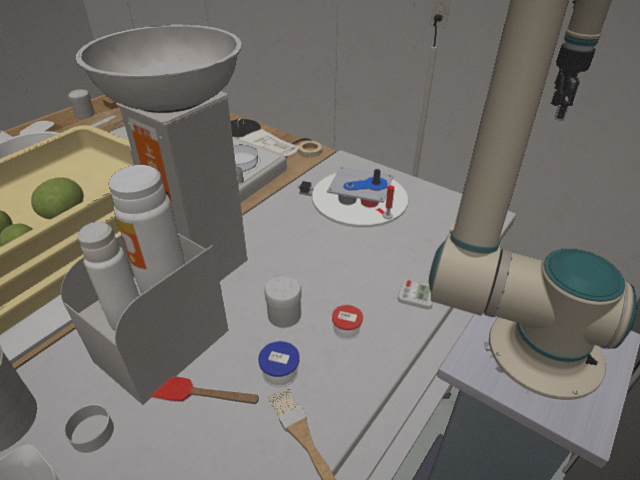

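The top picture shows the drum centred near (434,205), the blue cover with its pivot at (421,196) and knob near (446,217), the red post near (419,249) and the detent block at (410,138). I'll zoom in on it next.

```bash
cat > h.py <<'E'
import numpy as np, cv2
from rig import *
def cam(d):
    R,_=cv2.Rodrigues(np.array(d["rvec"],float)); return np.array(d["camera_matrix"]),d["k1"],R,np.array(d["tvec"],float).ravel()
def proj(d,P):
    K,k,R,t=cam(d); dist=np.array([k,0,0,0,0],float)
    return cv2.projectPoints(np.array(P,float).reshape(-1,1,3),R,t,K,dist)[0].reshape(-1,2)
def back(d,uv,z):
    K,k,R,t=cam(d); dist=np.array([k,0,0,0,0],float)
    n=cv2.undistortPoints(np.array(uv,float).reshape(-1,1,2),K,dist).reshape(-1,2)
    r=np.c_[n,np.ones(len(n))]@R; c=-R.T@t
    return c+r*((z-c[2])/r[:,2])[:,None]
E
python3 - <<'E'
from h import *
d=get_image("top"); f=d["frame"]
c=f[120:280,360:510]; cv2.imwrite("pics/t1.png",cv2.resize(c,None,fx=4,fy=3.75*4/3.75,interpolation=cv2.INTER_CUBIC)[:600,:,::-1])
d=get_image("scene"); f=d["frame"]
c=f[140:240,290:430]; cv2.imwrite("pics/s1.png",cv2.resize(c,None,fx=5,fy=5,interpolation=cv2.INTER_CUBIC)[:,:,::-1])
E
```

```text
(no output)
```

View pics/t1.png

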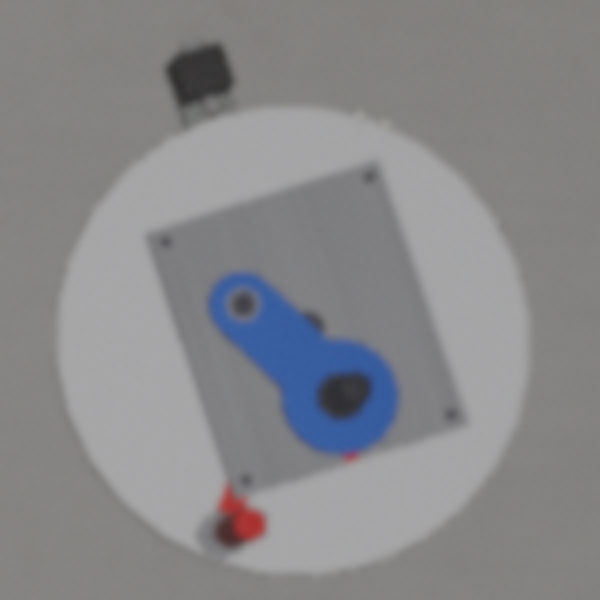

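View pics/s1.png

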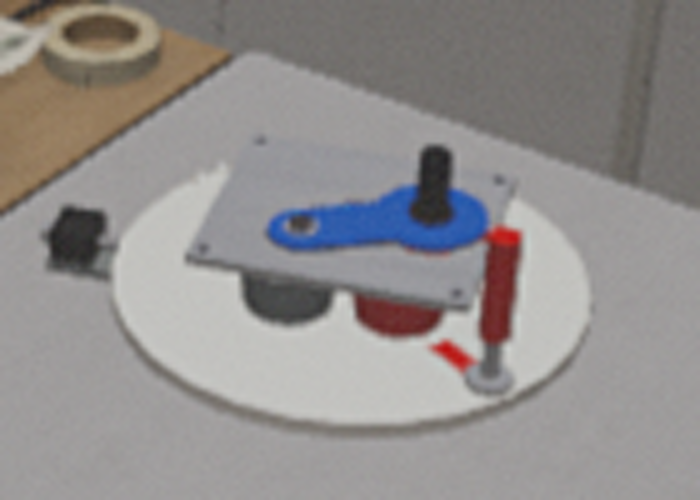

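Run:
```python
from h import *
from scipy.optimize import least_squares
d=get_image("top")
px=lambda L: np.array(L,float)/4+[360,120]-0.375
obs=px([(147,235),(378,162),(468,422),(237,497),(243,304),(200,72)])
loc=np.array([(75,65,62),(75,-65,62),(-75,-65,62),(-75,65,62),(22,30,73),(177,0,28)])/1e3
def w(p,L):
    c,s=np.cos(p[2]),np.sin(p[2]); return np.c_[p[0]+c*L[:,0]-s*L[:,1],p[1]+s*L[:,0]+c*L[:,1],L[:,2]]
r=least_squares(lambda p:(proj(d,w(p,loc))-obs).ravel(),[.5,-.3,.2])
p=r.x; print("pose",p,r.fun.round(2))
inv=lambda q:(np.array([[np.cos(p[2]),np.sin(p[2])],[-np.sin(p[2]),np.cos(p[2])]])@(q[:2]-p[:2]))
post=back(d,px([(249,523)]),.112)[0]; l=inv(post); print("post",post,l,np.hypot(*l),np.arctan2(-l[1],-l[0]))
for k in [(356,386),(350,392)]:
    kn=back(d,px([k]),.106)[0]; l=inv(kn)-[.022,.030]; print("knob",kn,l,np.hypot(*l),np.arctan2(l[1],l[0])-np.arctan2(-.03,-.064))
ring=px([(292,340)]);print(back(d,ring,.022))
# blue end centre
b=back(d,px([(341,397)]),.068)[0]; l=inv(b)-[.022,.030]; print("end",b,np.hypot(*l),np.arctan2(l[1],l[0])-np.arctan2(-.03,-.064))
s=get_image("scene")
print((proj(s,[post,kn,[*b[:2],.106]])-[290,140])*5)
for n,L in [("blue",(177,281,.047)),("red",(249,303,.042)),("shaker",(228,243,.088))]: print(n,back(d,[L[:2]],L[2]))
for a in np.arange(0,1.51,.25):
    th=a+np.arctan2(-.03,-.064); print(a,w(p,np.array([[.022+.0707*np.cos(th),.03+.0707*np.sin(th),.106]])))
```

```text
pose [ 0.55747118 -0.20461838  0.34130177] [ 0.04  1.12  0.19  0.6   0.92  2.12  0.27  2.35  0.58  1.45 -2.1  -8.  ]
post [ 0.45275859 -0.16527918  0.112     ] [-0.08550536  0.07211888] 0.11185838939375596 -0.7006749633453575
knob [ 0.52490542 -0.22006663  0.106     ] [-0.05785811 -0.03365697] 0.06693543135158239 0.08853004631534933
knob [ 0.52173733 -0.21704069  0.106     ] [-0.05983063 -0.02974516] 0.066816759465621 0.023033259202047685
[[ 0.56035539 -0.20377808  0.022     ]]
end [ 0.52383817 -0.22077107  0.068     ] 0.06816365939459737 0.08325983123266045
[[502.76019769 235.39282137]
 [435.78747738 156.99697006]
 [436.06868316 152.72085897]]
blue [[0.37868172 0.34213219 0.047     ]]
red [[0.33587968 0.18870427 0.042     ]]
shaker [[0.4591946 0.2317424 0.088    ]]
0.0 [[ 0.51788123 -0.21868875  0.106     ]]
0.25 [[ 0.53174118 -0.22958295  0.106     ]]
0.5 [[ 0.54786553 -0.23670947  0.106     ]]
0.75 [[ 0.56525175 -0.23962521  0.106     ]]
1.0 [[ 0.58281883 -0.23814889  0.106     ]]
1.25 [[ 0.59947454 -0.2323723   0.106     ]]
1.5 [[ 0.61418332 -0.2226546   0.106     ]]
```

Run:
```python
from h import *
from scipy.optimize import least_squares
d=get_image("top")
px=lambda L: np.array(L,float)/4+[360,120]-0.375
obs=px([(147,235),(378,162),(468,422),(237,497),(243,304),(292,340)])
loc=np.array([(75,65,62),(75,-65,62),(-75,-65,62),(-75,65,62),(22,30,73),(0,0,22)])/1e3
def w(p,L):
    c,s=np.cos(p[2]),np.sin(p[2]); return np.c_[p[0]+c*L[:,0]-s*L[:,1],p[1]+s*L[:,0]+c*L[:,1],L[:,2]]
r=least_squares(lambda p:(proj(d,w(p,loc))-obs).ravel(),[.5,-.3,.2])
p=r.x; print("pose",p,r.fun.round(2))
print("blk",back(d,px([(205,72)]),.028), w(p,np.array([[.177,0,.028]])))
inv=lambda q:(np.array([[np.cos(p[2]),np.sin(p[2])],[-np.sin(p[2]),np.cos(p[2])]])@(q[:2]-p[:2]))
post=back(d,px([(249,523)]),.112)[0]; l=inv(post); print("post",post,l,np.hypot(*l),np.arctan2(-l[1],-l[0]))
for k,z in [((356,386),.106),((341,397),.068)]:
    kn=back(d,px([k]),z)[0]; l=inv(kn)-[.022,.030]; print("knob",kn,l,np.hypot(*l),np.arctan2(l[1],l[0])-np.arctan2(-.03,-.064))
for a in np.arange(0,1.51,.25):
    th=a+np.arctan2(-.03,-.064); print(a,w(p,np.array([[.022+.0707*np.cos(th),.03+.0707*np.sin(th),.106]]))[0])
for a in np.arange(-.8,.21,.1): print(round(a,2),w(p,np.array([[-.115*np.cos(a),-.115*np.sin(a),.1]]))[0])
q=get_state()["ee_rot"]; from scipy.spatial.transform import Rotation as Ro
print(Ro.from_quat([q[1],q[2],q[3],q[0]]).as_matrix())
```

```text
pose [ 0.56065311 -0.2037344   0.33972251] [-0.31 -0.43 -0.14 -0.86  0.47  0.67 -0.2   0.81  0.18 -0.09 -0.02 -0.14]
blk [[ 0.70659046 -0.15302804  0.028     ]] [[ 0.72753706 -0.1447535   0.028     ]]
post [ 0.45275859 -0.16527918  0.112     ] [-0.08891378  0.0722106 ] 0.11454270438544549 -0.6821007788128226
knob [ 0.52490542 -0.22006663  0.106     ] [-0.06114692 -0.03348675] 0.06971591223712857 0.06269603844798688
knob [ 0.52383817 -0.22077107  0.068     ] [-0.06238792 -0.0337953 ] 0.07095332556741353 0.05810905011374734
0.0 [ 0.52104098 -0.21774224  0.106     ]
0.25 [ 0.53488372 -0.22865831  0.106     ]
0.5 [ 0.55099679 -0.23581028  0.106     ]
0.75 [ 0.56837838 -0.23875347  0.106     ]
1.0 [ 0.58594777 -0.2373049   0.106     ]
1.25 [ 0.60261259 -0.23155462  0.106     ]
1.5 [ 0.6173367  -0.22186016  0.106     ]
-0.8 [ 0.45762124 -0.15265178  0.1       ]
-0.7 [ 0.45303622 -0.163193    0.1       ]
-0.6 [ 0.44952647 -0.1741393   0.1       ]
-0.5 [ 0.44712706 -0.18538131  0.1       ]
-0.4 [ 0.44586197 -0.19680669  0.1       ]
-0.3 [ 0.44574383 -0.20830129  0.1       ]
-0.2 [ 0.44677382 -0.21975026  0.1       ]
-0.1 [ 0.44894166 -0.23103921  0.1       ]
-0.0 [ 0.45222569 -0.24205533  0.1       ]
0.1 [ 0.45659308 -0.25268857  0.1       ]
0.2 [ 0.46200021 -0.26283267  0.1       ]
[[ 9.36317731e-01  3.51153964e-01 -2.78141689e-05]
 [ 3.51153963e-01 -9.36317714e-01  1.80444819e-04]
 [ 3.73210143e-05 -1.78720739e-04 -9.99999983e-01]]
```

Dropping the detent block's visible centre, the fit is good: residuals are under 1 px, the post radius is 114.5 mm (115 given) and the knob radius is about 70 mm. The cover stands near 0.06 rad and the drum near -0.68 rad. I'll move above the knob.

```bash
python3 -m jog '[45,-26,0,0,0,0, 95,-56,10,0,0,0, 145,-85,25,0,0,0, 195,-114,45,0,0,0, 245,-144,65,0,0,0, 290,-170,80,0,0,0, 314,-184,85,0,0,0, 314,-184,85,0,0,0, 314,-184,85,0,0,0]' 0 25
python3 - <<'E'
from h import *
d=get_image("wrist"); cv2.imwrite("pics/w1.png",d["frame"][:,:,::-1]); s=get_state(); print(s["position"],s["contact_force"])
print(proj(d,[[.524,-.2205,.106],[.4527,-.1653,.112],[.5606,-.2037,.062]]))
d=get_image("top");  cv2.imwrite("pics/t2.png",cv2.resize(d["frame"][120:280,360:510],None,fx=3.75,fy=3.75)[:,:,::-1])
E
```

```text
clock: 1.52
position: [0.4312, -0.2565, 0.1656]
ee_rot: [0.0, 0.984, 0.179, -0.0]
contact_force: [-0.8, -1.0, 0.2]
width: 0.0853
[ 0.43104446 -0.25677537  0.16564419] [-0.70216756 -0.19438996  0.41385767]
[[315.13625138  71.41347404]
 [153.21000331 179.6049462 ]
 [309.95936337  -0.60474658]]
```

View pics/w1.png

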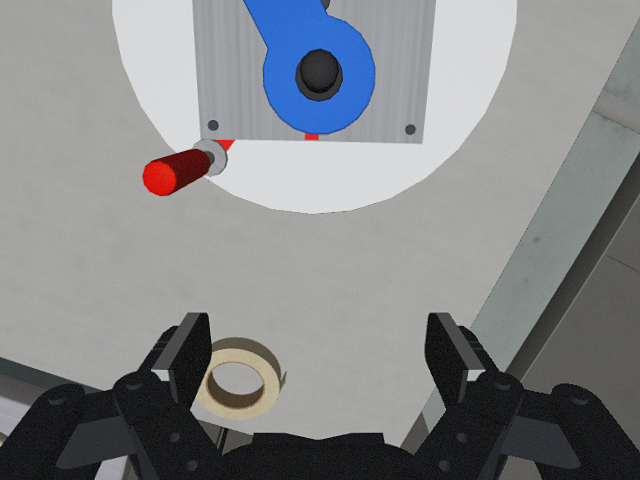

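The wrist view shows the knob top at (319,71), predicted (315,71), and the post top at (160,177), predicted (153,180). They agree within 2–3 mm. The arm was speed-limited and stopped short, so I'll refine the targets and work out the next move.

```bash
cat >> h.py <<'E'
from scipy.spatial.transform import Rotation as Ro
def rot():
    q=get_state()["ee_rot"]; return Ro.from_quat([q[1],q[2],q[3],q[0]]).as_matrix()
def delta(P):
    return (rot().T@(np.array(P)-get_state()["position"])*1e3).round(1)
E
python3 - <<'E'
from h import *
d=get_image("wrist")
k=back(d,[(319,71)],.106)[0]; p=back(d,[(160,177)],.112)[0]
c=back(d,[(195,139),(424,144)],.062); print(k,p,c)
print(delta([k[0],k[1],.16]),delta([.5245,-.2205,.16]),get_state()["position"])
E
```

```text
[ 0.52461053 -0.22265309  0.106     ] [ 0.45490826 -0.16853994  0.112     ] [[ 0.46903552 -0.16611238  0.062     ]
 [ 0.51311392 -0.29298147  0.062     ]]
[99.8  0.6  5.7] [100.4  -1.4   5.7] [ 0.43090495 -0.25695181  0.16565091]
```

```bash
python3 -m jog '[30,0,0,0,0,0, 60,0,0,0,0,0, 90,0,0,0,0,0, 100,0,5,0,0,0, 100,0,30,0,0,0, 100,0,50,0,0,0, 100,0,72,0,0,0, 100,0,72,0,0,0, 100,0,72,0,0,0]'
python3 - <<'E'
from h import *
d=get_image("wrist"); cv2.imwrite("pics/w2.png",d["frame"][:,:,::-1]); print(delta([.5245,-.2215,.092]))
E
```

```text
clock: 2.8
position: [0.5248, -0.2215, 0.0939]
ee_rot: [0.0, 0.984, 0.178, 0.0]
contact_force: [0.0, -0.2, 0.0]
width: 0.0856
[-0.7 -0.2  2.2]
```

View pics/w2.png

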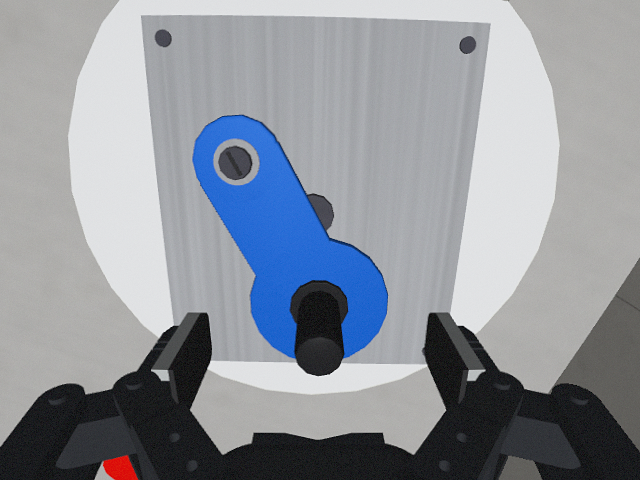

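The knob at (319,355) sits centred between the pads, so I'll close on it.

```bash
python3 -m jog '[0,0,0,0,0,0, 0,0,0,0,0,0, 0,0,0,0,0,0, 0,0,0,0,0,0, 0,0,0,0,0,0, 0,0,0,0,0,0]' 1 25
python3 - <<'E'
from h import *
s=get_state(); R=rot(); P=s["position"]
# pivot from pose
yaw=.34; c,sn=np.cos(yaw),np.sin(yaw)
pv=np.array([.5607+c*.022-sn*.03,-.2045+sn*.022+c*.03])
v=P[:2]-pv; print(P,np.hypot(*v), np.arctan2(v[1],v[0])-yaw-np.arctan2(-.03,-.064)+2*np.pi, s["width"])
v=v*.0707/np.hypot(*v)
for a in np.arange(1,11)*.12:
    q=np.array([[np.cos(a),-np.sin(a)],[np.sin(a),np.cos(a)]])@v - v
    print((R.T@[q[0],q[1],0]*1e3).round(1), -np.degrees(a).round(1))
E
```

```text
clock: 3.6
position: [0.525, -0.2209, 0.0935]
ee_rot: [0.0, 0.984, 0.178, 0.0]
contact_force: [-1.3, -0.4, 1.8]
width: 0.0172
[ 0.52495858 -0.22089824  0.09350087] 0.06975657114352125 6.346436087024132 0.01715928469656612
[4.4 7.3 0. ] -6.9
[ 9.6 13.9  0. ] -13.8
[15.6 20.   0. ] -20.6
[22.2 25.2  0. ] -27.5
[29.5 29.6  0. ] -34.4
[37.2 33.1  0. ] -41.3
[45.3 35.7  0. ] -48.1
[53.6 37.3  0. ] -55.0
[62.  37.9  0. ] -61.9
[70.5 37.4  0. ] -68.8
```

```bash
python3 -m jog '[4.4,7.3,0,0,0,-6.9, 9.6,13.9,0,0,0,-13.8, 15.6,20,0,0,0,-20.6, 22.2,25.2,0,0,0,-27.5, 29.5,29.6,0,0,0,-34.4]'; python3 -m jog '[0,0,0,0,0,0]'
python3 - <<'E'
from h import *
s=get_state(); R=rot(); P=s["position"]
yaw=.34; c,sn=np.cos(yaw),np.sin(yaw)
pv=np.array([.5607+c*.022-sn*.03,-.2045+sn*.022+c*.03])
v=P[:2]-pv; print(P,np.hypot(*v), np.arctan2(v[1],v[0])-yaw-np.arctan2(-.03,-.064), s["width"],s["contact_force"],s["qpos"])
v=v*.0707/np.hypot(*v)
for a in np.arange(1,7)*.1:
    q=np.array([[np.cos(a),-np.sin(a)],[np.sin(a),np.cos(a)]])@v - v
    print((R.T@[q[0],q[1],0]*1e3).round(1), -np.degrees(a).round(1))
E
```

```text
clock: 4.22
position: [0.5629, -0.2393, 0.0935]
ee_rot: [0.001, 0.886, 0.463, -0.001]
contact_force: [-1.1, -2.3, 2.3]
width: 0.017
clock: 4.35
position: [0.5633, -0.2394, 0.0935]
ee_rot: [0.001, 0.887, 0.461, -0.0]
contact_force: [-1.3, -3.8, 3.0]
width: 0.017
[ 0.56325789 -0.23935554  0.09354589] 0.0709478168529911 0.6769337152064323 0.01697373271591658 [-1.29590413 -3.81235148  2.98848525] [-0.51436786  0.45102646  1.64824287 -0.00224615  1.04100463  0.09884421]
[3.7 6.  0. ] -5.7
[ 7.9 11.7  0. ] -11.5
[12.7 16.9  0. ] -17.2
[18.  21.5 -0. ] -22.9
[23.8 25.7 -0. ] -28.6
[29.9 29.2 -0. ] -34.4
```

```bash
python3 -m jog '[3.7,6,0,0,0,-5.7, 7.9,11.7,0,0,0,-11.5, 12.7,16.9,0,0,0,-17.2, 18,21.5,0,0,0,-22.9, 23.8,25.7,0,0,0,-28.6, 26.8,27.5,0,0,0,-31.5, 26.8,27.5,0,0,0,-31.5]'
python3 -m jog '[0,0,0,0,0,0, 0,0,0,0,0,0, 0,0,0,0,0,0, 0,0,0,0,0,0, 0,0,-30,0,0,0, 0,0,-60,0,0,0, 0,0,-65,0,0,0, 0,0,-65,0,0,0]' 0
python3 - <<'E'
from h import *
d=get_image("wrist"); cv2.imwrite("pics/w3.png",d["frame"][:,:,::-1])
d=get_image("scene"); cv2.imwrite("pics/s3.png",cv2.resize(d["frame"][100:250,280:440],None,fx=4,fy=4)[:,:,::-1])
s=get_state();print(s["position"],s["qpos"])
E
```

```text
clock: 5.22
position: [0.6017, -0.2343, 0.0936]
ee_rot: [0.002, 0.729, 0.685, -0.001]
contact_force: [0.6, -6.6, 0.5]
width: 0.017
clock: 6.22
position: [0.6006, -0.2318, 0.158]
ee_rot: [-0.0, 0.729, 0.685, -0.0]
contact_force: [-0.0, -0.6, 0.1]
width: 0.0854
[ 0.60002873 -0.23153555  0.15683247] [-4.76344808e-01  4.38437933e-01  1.49165646e+00 -8.26017921e-05
  1.21409663e+00 -4.14443928e-01]
```

View pics/w3.png

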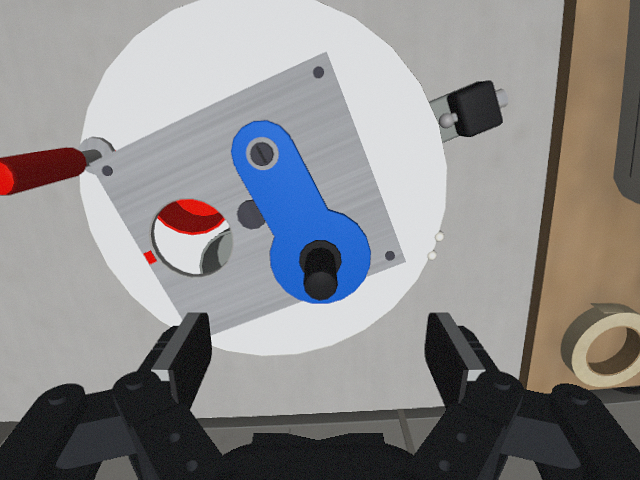

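View pics/s3.png

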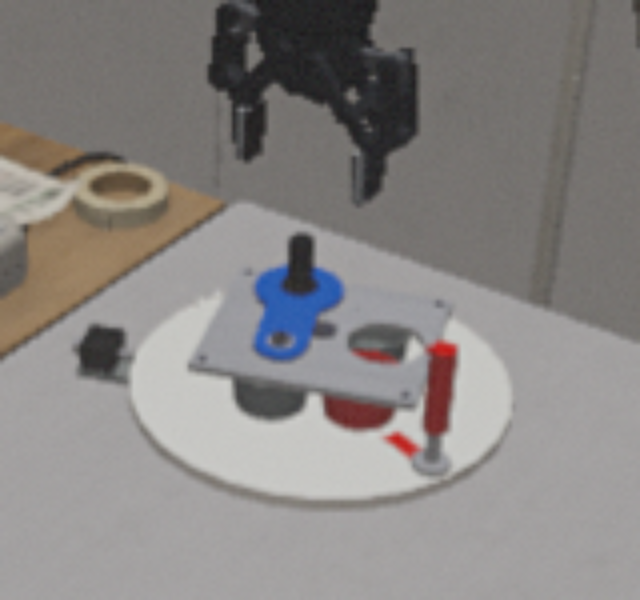

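The port, at (192,237) in the wrist picture, is fully open and the cover stands near 1.2 rad. Now for the post.

Run:
```python
from h import *
d=get_image("scene")
print(delta([.4545,-.1675,.157]))
R=rot(); print(np.degrees(np.arctan2(R[1,0],R[0,0])))
```

```text
[  54.9 -149.2    0.2]
86.4556955848693
```

```bash
python3 -m jog '[5,-15,0,0,0,10.5, 11,-30,0,0,0,21, 16,-45,0,0,0,31.5, 22,-60,0,0,0,42, 27,-75,0,0,0,52.5, 33,-90,0,0,0,63, 38,-105,0,0,0,73.5, 44,-120,0,0,0,84, 49,-134,0,0,0,94.5, 55,-149,0,0,0,105]'
python3 -m jog '[0,0,0,0,0,0, 0,0,0,0,0,0]'
python3 - <<'E'
from h import *
d=get_image("wrist"); cv2.imwrite("pics/w4.png",d["frame"][:,:,::-1])
R=rot(); s=get_state(); print(np.degrees(np.arctan2(R[1,0],R[0,0])),s["position"],s["qpos"])
print(proj(d,[[.4545,-.1675,.112]]), delta([.4545,-.1675,.092]))
E
```

```text
clock: 7.62
position: [0.4546, -0.1674, 0.1573]
ee_rot: [-0.0, 0.986, -0.164, -0.001]
contact_force: [-0.0, 0.6, -0.8]
width: 0.0854
clock: 7.88
position: [0.4561, -0.1681, 0.158]
ee_rot: [0.0, 0.987, -0.16, 0.0]
contact_force: [-0.4, 0.4, 0.3]
width: 0.0854
-18.429909168874865 [ 0.45620253 -0.16823218  0.15809829] [-4.96467960e-01  2.16973262e-01  1.83413495e+00 -7.13979411e-05
  1.09003599e+00  1.39602400e+00]
[[317.17250411 290.23123921]] [-1.9 -0.2 66.1]
```

View pics/w4.png

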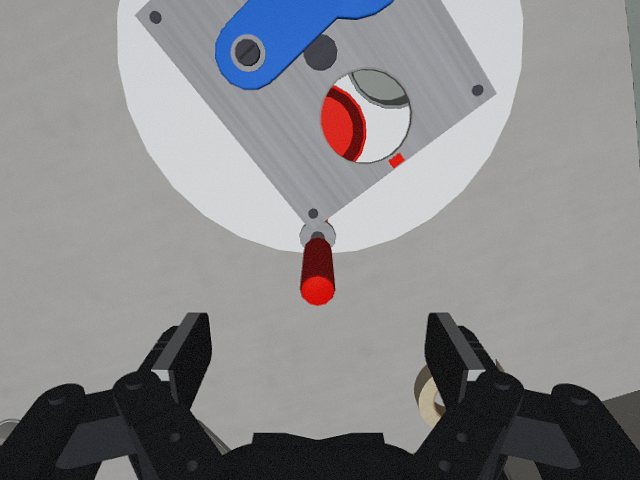

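The post top is at (317,291), predicted (317,290), and centred between the jaws. I'll descend and close.

```bash
python3 -m jog '[-2,0,20,0,0,0, -2,0,45,0,0,0, -2,0,65,0,0,0, -2,0,65,0,0,0]'
python3 -m jog '[0,0,0,0,0,0, 0,0,0,0,0,0, 0,0,0,0,0,0, 0,0,0,0,0,0, 0,0,0,0,0,0, 0,0,0,0,0,0]' 1 40
cat > dr.py <<'E'
from h import *
import sys
s=get_state(); R=rot(); P=s["position"]; yaw=.34
ax=np.array([.5607,-.2045])
v=P[:2]-ax; a0=np.arctan2(-v[1],-v[0])-yaw
print(P,np.hypot(*v),"drum",a0, s["width"],s["contact_force"])
v=v*.115/np.hypot(*v)
for a in np.arange(1,11)*float(sys.argv[1]):
    q=np.array([[np.cos(a),-np.sin(a)],[np.sin(a),np.cos(a)]])@v - v
    print((R.T@[q[0],q[1],0]*1e3).round(1), -np.degrees(a).round(1), round(a0+a,3))
E
python3 dr.py .07
```

```text
clock: 8.43
position: [0.4531, -0.167, 0.0919]
ee_rot: [-0.001, 0.987, -0.161, -0.002]
contact_force: [0.5, 0.1, -0.9]
width: 0.0854
clock: 9.18
position: [0.4539, -0.1673, 0.0939]
ee_rot: [0.0, 0.987, -0.161, 0.0]
contact_force: [-1.0, 0.4, 6.3]
width: 0.0167
[ 0.45390869 -0.16734119  0.09386892] 0.11307148194204215 drum -0.6748538068396837 0.01668567973922464 [-1.0065818   0.37978291  6.3225938 ]
[0.2 8.  0. ] -4.0 -0.605
[ 0.9 16.1  0. ] -8.0 -0.535
[ 2.3 24.   0. ] -12.0 -0.465
[ 4.1 31.8  0. ] -16.0 -0.395
[ 6.5 39.5  0. ] -20.1 -0.325
[ 9.5 47.   0. ] -24.1 -0.255
[12.9 54.3  0. ] -28.1 -0.185
[16.9 61.3  0. ] -32.1 -0.115
[21.3 68.   0. ] -36.1 -0.045
[26.2 74.4  0. ] -40.1 0.025
```

```bash
python3 -m jog '[0.2,8,0,0,0,-4, 0.9,16,0,0,0,-8, 2.3,24,0,0,0,-12, 4.1,31.8,0,0,0,-16, 6.5,39.5,0,0,0,-20, 9.5,47,0,0,0,-24, 12.9,54.3,0,0,0,-28, 14.8,57.8,0,0,0,-30, 14.8,57.8,0,0,0,-30]'
python3 - <<'E'
from h import *
d=get_image("wrist"); cv2.imwrite("pics/w5.png",d["frame"][:,:,::-1])
E
python3 dr.py .02
```

```text
clock: 10.3
position: [0.4498, -0.2273, 0.0939]
ee_rot: [0.001, 0.995, 0.1, 0.001]
contact_force: [-0.3, 0.1, 5.4]
width: 0.0166
[ 0.44979197 -0.22722323  0.09388496] 0.11321190509987175 drum -0.1379131512883829 0.016994807656409584 [-0.72995741  1.04979861  5.45437341]
[0.  2.3 0. ] -1.1 -0.118
[0.1 4.6 0. ] -2.3 -0.098
[0.2 6.9 0. ] -3.4 -0.078
[0.4 9.2 0. ] -4.6 -0.058
[ 0.6 11.5  0. ] -5.7 -0.038
[ 0.9 13.8  0. ] -6.9 -0.018
[ 1.2 16.   0. ] -8.0 0.002
[ 1.5 18.3  0. ] -9.2 0.022
[ 1.9 20.6  0. ] -10.3 0.042
[ 2.3 22.8  0. ] -11.5 0.062
```

View pics/w5.png

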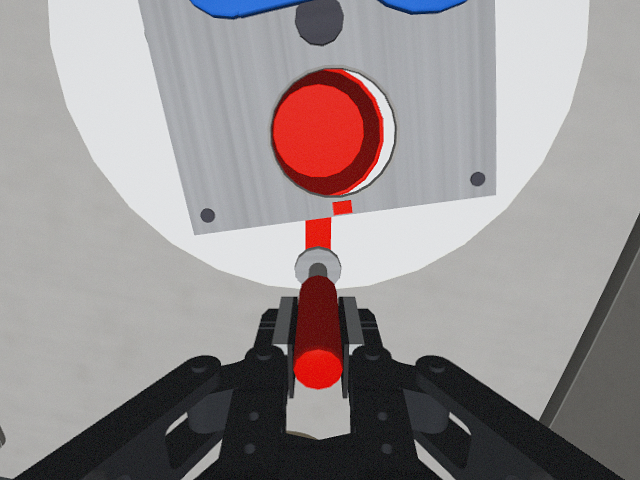

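The red cup nearly fills the port, and the mark at (343,207) is still to the right of the post's base at (318,265). This agrees with about -0.13 rad, so I'll turn it over the bump to 0.

```bash
python3 -m jog '[0,2.3,0,0,0,-1.1, 0.1,4.6,0,0,0,-2.3, 0.2,6.9,0,0,0,-3.4, 0.4,9.2,0,0,0,-4.6, 0.6,11.5,0,0,0,-5.7, 0.9,13.8,0,0,0,-6.9, 1.2,16,0,0,0,-8, 1.2,16,0,0,0,-8, 1.2,16,0,0,0,-8]'
python3 - <<'E'
from h import *
d=get_image("wrist"); cv2.imwrite("pics/w6.png",d["frame"][:,:,::-1])
E
python3 dr.py .02
```

```text
clock: 11.48
position: [0.454, -0.2426, 0.0939]
ee_rot: [0.001, 0.986, 0.169, 0.0]
contact_force: [-1.0, -0.8, 5.9]
width: 0.0171
[ 0.45394831 -0.24258957  0.09387937] 0.11334345791501547 drum 0.0027245205050643873 0.01736452313147521 [-0.67872336 -0.27386055  4.64665041]
[0.  2.3 0. ] -1.1 0.023
[0.1 4.6 0. ] -2.3 0.043
[0.2 6.9 0. ] -3.4 0.063
[0.4 9.2 0. ] -4.6 0.083
[ 0.6 11.5  0. ] -5.7 0.103
[ 0.9 13.8  0. ] -6.9 0.123
[ 1.2 16.   0. ] -8.0 0.143
[ 1.5 18.3  0. ] -9.2 0.163
[ 1.9 20.6  0. ] -10.3 0.183
[ 2.4 22.8  0. ] -11.5 0.203
```

View pics/w6.png

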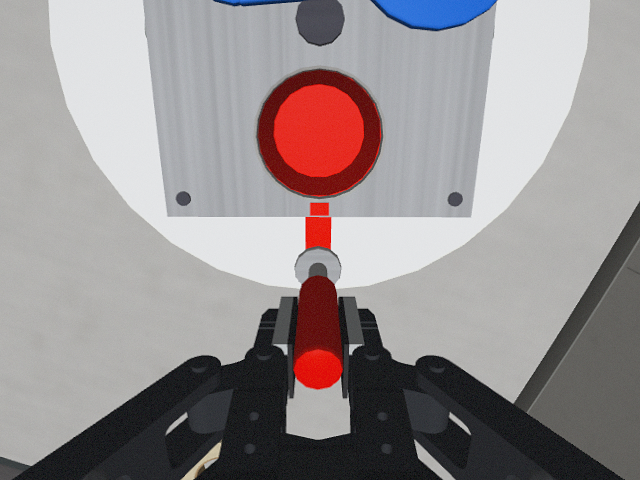

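The cup is concentric with the port, and the mark at (319,208) lines up with the post at (318,265). I'll release and rise.

```bash
python3 -m jog '[0,0,0,0,0,0, 0,0,0,0,0,0, 0,0,0,0,0,0, 0,0,0,0,0,0, 0,0,0,0,0,0, 0,0,-25,0,0,0, 0,0,-55,0,0,0, 0,0,-90,0,0,0, 0,0,-90,0,0,0]' 0
python3 -m jog '[0,0,0,0,0,0, 0,0,0,0,0,0, 0,0,0,0,0,0, 0,0,0,0,0,0]'
python3 - <<'E'
from h import *
d=get_image("wrist"); cv2.imwrite("pics/w7.png",d["frame"][:,:,::-1])
d=get_image("scene"); cv2.imwrite("pics/s7.png",d["frame"][:,:,::-1])
s=get_state(); print(s["position"],s["contact_force"],s["width"],s["clock"])
E
```

```text
clock: 12.65
position: [0.4552, -0.2433, 0.1861]
ee_rot: [0.002, 0.986, 0.169, 0.002]
contact_force: [0.4, -0.7, 1.0]
width: 0.0855
clock: 13.15
position: [0.4535, -0.2421, 0.1827]
ee_rot: [-0.0, 0.986, 0.169, -0.0]
contact_force: [0.0, -0.5, 0.3]
width: 0.0852
[ 0.4535761  -0.24213241  0.18299436] [0.17210225 0.01683632 0.13810469] 0.08570658175646316 13.25
```

View pics/w7.png

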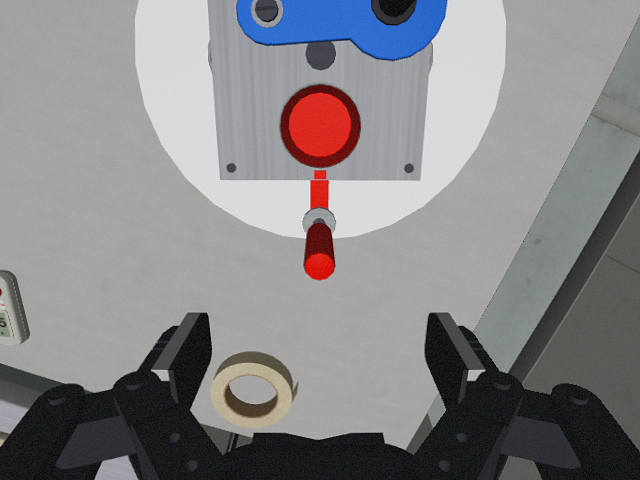

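View pics/s7.png

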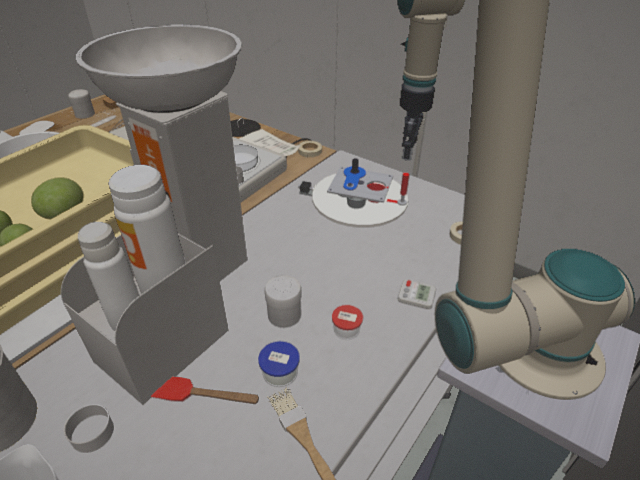

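The post at (319,265), the mark at (320,174) and the cup at (320,125) are in line. The port is clear of the cover, the gripper is free, and the tubs and shaker look unmoved in the scene picture. I'll hand it in.

```bash
python3 -c "
from rig import *
print(sign_off())"
```

```text
the job is handed in; nothing more can be done
None
```

The carousel is ready for scooping, and I handed the job in at about 13.3 s on the clock; sign-off reported no verdict.

- **Cover:** I gripped the knob and swung the cover from about 0.06 rad to about 1.2 rad. The last wrist picture shows the port completely clear of it.
- **Drum:** I gripped the red post and turned the drum from about -0.68 rad over the bump. My estimate just before release was 0.003 rad. After release, the picture shows post, red mark and red cup in line, with the cup centred under the port.
- **Rest of the scene:** The gripper is clear at 183 mm height and reads under 0.3 N. The tubs and shaker look unmoved in the last scene picture; I compared them by eye only.

**Disagreements:**
- The visible top of the detent block lay about 20 mm nearer the axis than the stated 177 mm. I left it out of the fit, though its direction agreed.
- Positions from the top and wrist cameras differed by 2–3 mm.
- While gripping the post, its distance from the axis read about 113 mm instead of 115 mm.

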